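# Shut and latch the topping-well lid

### The arm

A 7-joint arm with a two-finger parallel gripper is mounted at the origin on the work surface. World frame = base frame: x ahead of the robot, y to its left, z up, the work surface at z = 0. Lengths are in mm, angles in rad, forces in N, time in s.
With the tool pointing down it reaches from about 400 to 875 mm from the base axis. Payload 4.4 kg.
Tool frame: the origin (TCP) lies midway between the tips of the shut fingers; the grasp point (between the pads) lies ctrl.grip_depth behind it (ctrl.grip_depth is the distance from the TCP to the grasp point, in mm); z points along the fingers, y is the line along which they close (so a half turn about z gives the same grasp; the last joint's range is limited). The gripper opens to 85 mm and grips with 20 to 120 N. Pads are 22 mm wide; open, the fingers measure 114 mm over their backs; the gripper's body (76 mm by 85 mm) begins 54 mm behind the grasp point. The pads swing forward as they close: fully open they stand 13 mm farther back than shut.
Start: joints at [1.163, 0.628, 0.038, 1.517, -0.027, 0.996, -0.02], TCP at [217.897, -612.404, 231.313] pointing down, gripper open.
Joint ranges: [-3.06, 3.06], [-0.37, 2.12], [-1.25, 1.32], [0.18, 2.47], [-1.1, 4.24], [0.23, 1.98], [-2.94, 2.94]. Speed limits (rad/s): [2.57, 2.57, 3.14, 3.14, 3.14, 3.14, 3.14].

### API

Orientations are given as [roll, pitch, yaw] about the fixed x, y, z axes, in that order (R = Rz(yaw) Ry(pitch) Rx(roll)).
In Python, from cell import ctrl gives the robot as it stands.
- The arm moves only by the tool carry_out, never from a script. Its argument "deltas" is one flat list of numbers, 7 for each row, row after row: the turn, a rotation vector about the tool's x, y, z in degrees, then the shift along the tool's x, y, z in m, then the closure, from -1 (fully open) to 1 (shut). In form: [wx, wy, wz, dx, dy, dz, claw, wx, wy, wz, dx, dy, dz, claw, ...]. A call has 1 to 12 rows; each row shifts and turns the commanded pose from where the row before left it, along the tool's axes as they then stand; what a row does not reach is not made up. A row lasts 1/8 s, in which the tool goes at most 62.5 mm and 10.7 degrees, less where a joint would pass 70% of its speed; a pose out of reach is approached as far as the arm can. A call with a gripper value outside its range is refused whole. The fingers move at their own pace and stop on an object; the grip force is fixed at half the most. Time passes only in rows, so rows that do not move let the fingers close. It gives the time, the measured TCP pose, the force, the opening and the grip force at its end, in the units of the state.
- ctrl.read_state(): the state, without advancing time (a new reading comes with each control period).
- ctrl.get_image(name): name is "scene" or "top" or "wrist"; returns the picture (384x512x3 uint8, red, green, blue); there is no depth.
- ctrl.calibration(name): a dict with "mtx" (3x3 intrinsics, pixels), "distortion" ([k1, k2, p1, p2, k3] as OpenCV has them; the pictures are not rectified), "R" (3x3) and "t" (3): a world point X has camera coordinates R X + t. Camera axes: x right, y down, z forward; pixel columns grow to the right and rows downward; lengths in mm; the calibration is good to about 2 mm. A picture is of the moment at which its call begins: read the wrist's pose just before it. calibration takes no time and is no camera call; for the wrist camera it gives the pose at the moment of the call.
- ctrl.finish_job(): hands the job in; it is judged then, once.
The state is a dict: "clock": time; "qpos": joint angles; "qd": joint speeds; "tau": joint torques, N m; "eef_pos": TCP position; "tool_rot": TCP orientation; "force": force on the tool from outside, world axes, zero at the start; "torque": the same for the moment, N m; "width": finger opening in mm; "gripper_force": force on a finger pad.
Only numpy, scipy, OpenCV 4.12 (cv2) and the standard library are available. Lean on these libraries where they do the work, as an engineer would, in place of code of your own. Each camera call takes 0.05 s, during which the arm holds its last target. There are 200 camera calls.

### The job

Shut the sliding glass lid of the chilled topping counter and latch it: lift the lid's drop bar by its ball knob, carry it over the keeper's crest, and let its tooth drop right down into the keeper's notch, then let go. The keeper is adjustable, so find the notch by feel, and be gentle: never ram the keeper or bear down on it. Leave the jar, pastries and other things where they stand.

Things in the scene. Friction and masses are not known exactly. Their poses are not given: they have to be found in the camera images.
- case: Stainless chilled topping counter, 260 (x) x 610 (y) x 130 high, fixed. Origin under it on the table; it runs from y = -340 to +270 in its own frame. A glass lid (228 wide, 270 long) slides on top along the case's y axis and shuts towards its +y. The end deck at +y, 130 high, carries the strike and keeper. 'y' in the other entries means this case y axis.
- lid (a joint): Opening of the sliding lid, m: 0 at its hard stop, growing to 0.17 as the lid (0.9 kg, about 2.5 N drag) slides to the case's -y; it follows the bar when that is dragged. Latched it reads between 0.003 and 0.045, depending on where the keeper is clamped. It starts 0.12 to 0.158 open.
- latch (a joint): Angle of the drop bar, rad: 0 when down on its own stop (level), growing as the free end rises, at most 0.9. It falls to 0 by its own weight (about 2 N at the tooth; damped, takes some 0.2 s). Tooth resting on the keeper's crest: about 0.13. Tooth down in the notch: 0. Starts at 0.
- pivot (a point): Middle of the bar's pivot, between two small ears on the lid, 166 above the table; its axis is level, parallel to the case's x. The plain steel bar, 16 wide and 8 thick, runs 164 mm from it towards +y, beyond the lid's edge, and swings up.
- knob (a point): Centre of the black ball knob, 30 diameter, on a thin stem on the bar; grip, lift or push it from above. Bar down: 115 mm towards +y from the pivot and 40 above it (206 above the table); the bar's top face is 36 below it. No other thing stands at the ball's height within 60 mm of it, so open fingers fit all round.
- tooth (a point): Middle of the lower end of the tooth that points down from the bar's free end: 7 mm in y, 16 wide, 22 deep below the bar. Bar down: 160 mm towards +y from the pivot and 26 below it (140 above the table). At latch angle q, tooth minus knob = (0.045 cos q + 0.066 sin q) along y and (0.045 sin q - 0.066 cos q) along z.
- strike: Fixed steel base plate on the end deck, 50 x 88 x 4, in line with the bar. Origin 130 above the table; axes as the case. The keeper is clamped on it: its notch centre lies up to 18 mm either way along y from this origin, unknown, and this reading does not show it. The keeper must not feel more than 25 N.
- crest (a point): Point of the strike at the crest's height, 30 mm above its origin (160 above the table). Keeper: dark steel, 24 wide. From its notch centre: notch 12 mm long in y, floor 23 below the crest; on the -y side a flat-topped crest block 56 long with an upright face, which the tooth strikes if the bar is down; on the +y side an end wall 12 thick, 12 higher than the crest.
- jar: Amber jar, 48 diameter, 75 high, loose on the case's end deck, about 88 mm to +x of the strike. Origin under it. Leave alone.
- tartlet: Chocolate tartlet, 60 diameter, 36 high, loose on the end deck, about 88 mm to -x of the strike. Origin under it. Leave alone.
- berry_bowl: Glass bowl of berries, 92 diameter, about 90 high, on the table. Origin under it. Leave alone.
- server: Cake server (spatula) 260 long lying on the table. Origin under its middle. Leave alone.
- cup: White mug, 80 diameter, 65 high. Origin under it. Leave alone.

How it is judged:
By the outcome, as a careful person would: the job done as asked, in the order asked, and still so for the second after the job is handed in, with the robot touching nothing.
It also fails if it takes over 48 s, if anything falls off the work surface, if the arm or the gripper's body presses on something with over 40 N, if the wrist force passes 120 N, or if a joint passes its speed limit or range.

## Working session

There is one attempt and no reset: what is moved stays moved. The work goes in short steps, Python scripts to look and compute and a tool call to move; the robot and the scene stay as the last step left them, time stands still between calls to the robot, and variables do not carry over. Pictures are saved under pics/ and viewed, at most 10 in all, crops included, and the job is handed in when it is done.

Besides the shell and the picture viewer there is one more tool, called after "Call:" as a command line: name --argument value ..., lists and objects as JSON in quotes. carry_out: Moves the arm, as the interface text tells. Its arguments: {"type":"object","properties":{"deltas":{"type":"array"}},"required":["deltas"]}

```bash
mkdir -p pics
python3 - <<'E'
from cell import ctrl
import cv2,numpy as np
s=ctrl.read_state();print({k:np.round(v,3).tolist() for k,v in s.items()},ctrl.grip_depth)
for n in("scene","top"):
    im=ctrl.get_image(n);cv2.imwrite(f"pics/{n}0.png",im[:,:,::-1]);c=ctrl.calibration(n);print(n,{k:np.round(v,3).tolist() for k,v in c.items()})
E
```

```text
{'clock': 0.0, 'qpos': [1.163, 0.629, 0.038, 1.518, -0.027, 0.996, -0.02], 'qd': [0.0, 0.001, -0.001, 0.001, 0.0, -0.001, 0.0], 'tau': [0.0, -56.341, 1.227, -19.345, 0.011, 0.01, 0.0], 'eef_pos': [217.7, -611.804, 230.383], 'tool_rot': [-3.14, 0.0, 0.342], 'force': [0.693, -0.617, -0.811], 'torque': [-0.004, 0.075, 0.027], 'gripper_force': 0.0, 'width': 85.444} 18.700000000000003
scene {'mtx': [[488.223, 0.0, 253.245], [0.0, 488.223, 189.96], [0.0, 0.0, 1.0]], 'distortion': [-0.216, 0.0, 0.0, 0.0, 0.0], 'R': [[0.337, 0.941, 0.02], [0.519, -0.168, -0.838], [-0.786, 0.293, -0.545]], 't': [-343.642, -94.509, 1527.38]}
top {'mtx': [[480.409, 0.0, 254.324], [0.0, 480.409, 196.57], [0.0, 0.0, 1.0]], 'distortion': [-0.043, 0.0, 0.0, 0.0, 0.0], 'R': [[-0.008, -1.0, -0.005], [-0.993, 0.008, -0.117], [0.117, 0.004, -0.993]], 't': [203.716, 499.007, 1239.23]}
```

View pics/scene0.png

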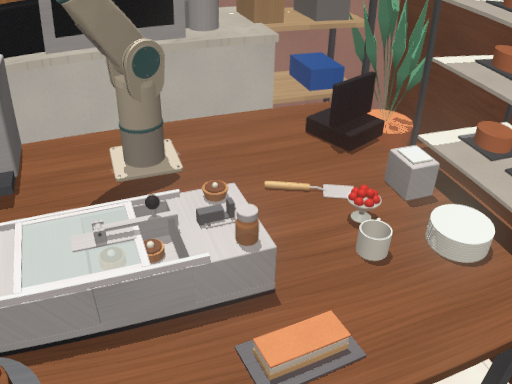

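View pics/top0.png

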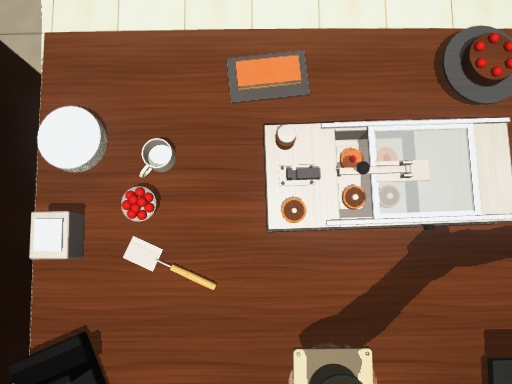

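Scene: black knob ~(152,202), keeper ~(215,212), jar ~(247,225). Top: knob ~(363,168), keeper ~(302,173), ears ~(407,169); case +y is to the left in the image.

```bash
cat > h.py <<'E'
from cell import ctrl
import cv2,numpy as np
def ray(c,uv):
    p=cv2.undistortPoints(np.array([[uv]],float),c["mtx"],np.array(c["distortion"])).ravel()
    R=np.array(c["R"]);d=R.T@np.array([*p,1]);return -R.T@np.array(c["t"]),d/np.linalg.norm(d)
def plane(c,uv,z):
    o,d=ray(c,uv);return o+d*(z-o[2])/d[2]
def tri(rays):
    A=sum(np.eye(3)-np.outer(d,d) for o,d in rays);b=sum((np.eye(3)-np.outer(d,d))@o for o,d in rays)
    x=np.linalg.solve(A,b);return x,[float(np.linalg.norm((np.eye(3)-np.outer(d,d))@(x-o))) for o,d in rays]
def blob(im,x0,y0,x1,y1,th):
    m=(im[y0:y1,x0:x1].max(2)<th).astype(np.uint8);n,l,st,ce=cv2.connectedComponentsWithStats(m)
    i=1+np.argmax(st[1:,4]);return ce[i]+[x0,y0],st[i]+[x0,y0,0,0,0]
E
python3 - <<'E'
from h import *
T=cv2.imread("pics/top0.png");S=cv2.imread("pics/scene0.png");ct,cs=ctrl.calibration("top"),ctrl.calibration("scene")
kt,a=blob(T,350,155,378,182,50);ks,b=blob(S,138,190,166,214,50);print(kt,a,ks,b)
print("knob",tri([ray(ct,kt),ray(cs,ks)]))
g,a=blob(T,280,160,325,186,110);print("keeper",g,a,plane(ct,g,160))
for n,uv in dict(ear=(407,170),c1=(265,125),c2=(267,230)).items(): print(n,plane(ct,uv,166 if n=='ear' else 130))
a=cv2.resize(T[140:205,255:425],None,fx=4.7,fy=4.7,interpolation=cv2.INTER_CUBIC)
b=cv2.resize(S[180:250,85:275],None,fx=4.2,fy=4.2,interpolation=cv2.INTER_CUBIC)
w=max(a.shape[1],b.shape[1]);o=[cv2.copyMakeBorder(i,0,0,0,w-i.shape[1],cv2.BORDER_CONSTANT) for i in(a,b)]
cv2.imwrite("pics/crop.png",np.vstack(o)[:600]);print(a.shape,b.shape)
E
```

```text
[359.55555556 168.14814815] [357 163   8  11  27] [148. 207.] [148 207   1   1   1]
knob (array([544.41156105, -52.77659537, 192.59909197]), [7.329842714939614, 7.329842714939623])
keeper [296.56153846 175.36153846] [286 168  34  12 130] [535.25640278  98.29068854 160.        ]
ear [ 545.17681379 -164.462587    166.        ]
c1 [667.10107402 171.54200132 130.        ]
c2 [407.32951368 169.41838821 130.        ]
(306, 799, 3) (294, 798, 3)
```

View pics/crop.png

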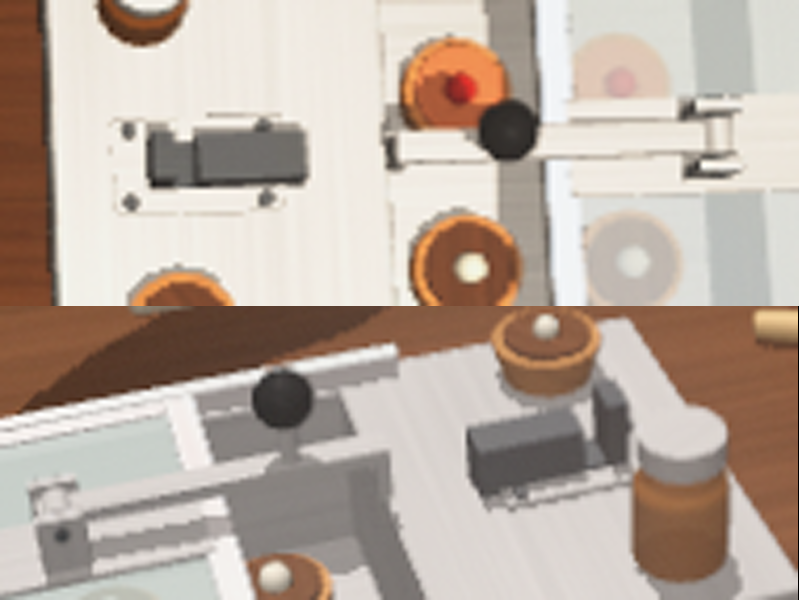

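Run:
```python
from h import *
ct,cs=ctrl.calibration("top"),ctrl.calibration("scene")
f=lambda x,y:(x/4.7+255-.4,y/4.7+140-.4); g=lambda x,y:(x/4.2+85-.4,(y-306)/4.2+180-.4)
print("knob",tri([ray(ct,f(508,130)),ray(cs,g(283,400))]))
for n,(x,y,z) in dict(pivot=(718,137,166),tooth=(390,148,162),crestface=(307,155,160),crestend=(195,158,160),wallouter=(148,158,172),plateR=(283,160,134),plateL=(114,164,134),caseL=(50,10,130),caseL2=(57,300,130)).items(): print(n,plane(ct,f(x,y),z).round(1))
print("crest corner near face tri (top,+x? corners)",tri([ray(ct,f(307,125)),ray(cs,g(475,458))]),tri([ray(ct,f(307,184)),ray(cs,g(468,428))]))
for n,(x,y,z) in dict(face=(472,443,160),end=(580,428,160)).items(): print('S',n,plane(cs,g(x,y),z).round(1))
# long edges of case
T=cv2.imread("pics/top0.png");
for r in[(280,118),(330,119),(510,117),(270,229),(510,217)]: print(r,plane(ct,r,130).round(1))
```

```text
knob (array([545.33190799, -50.36859519, 205.75570501]), [0.5352035708062626, 0.5352035708062891])
pivot [ 548.2 -165.5  166. ]
tooth [544.5   0.6 162. ]
crestface [541.5  42.5 160. ]
crestend [540.4  99.3 160. ]
wallouter [538.6 123.9 172. ]
plateR [543.4  51.5 134. ]
plateL [542.  139.2 134. ]
caseL [624.7 171.4 130. ]
caseL2 [471.8 169.4 130. ]
crest corner near face tri (top,+x? corners) (array([556.75770713,  40.60502999, 159.12137401]), [1.4113252078362026, 1.4113252078363028]) (array([527.1600197 ,  42.68316473, 157.12196885]), [0.2487166114269282, 0.24871661142691762])
S face [544.5  40.8 160. ]
S end [548.8  96.1 160. ]
(280, 118) [684.6 134.1 130. ]
(330, 119) [681.1  10.  130. ]
(510, 117) [ 684.5 -443.6  130. ]
(270, 229) [409.7 162.2 130. ]
(510, 217) [ 433.3 -425.1  130. ]
```

Knob ≈ (545.3, −50.4, 205.8) from two views, residual 0.5 mm. Case yaw is ≈ 0.025, and the notch centre is probably at y ≈ 104.5. I'll move over the knob, with the fingers closing along y.

Call:
carry_out --deltas '[0, 0, 9.1, 0, 0, -0.03, -1, 0, 0, 9.1, 0, 0, -0.03, -1, 0, 0, 0, 0.03, -0.05, 0, -1, 0, 0, 0, 0.03, -0.05, 0, -1, 0, 0, 0, 0.03, -0.05, 0, -1, 0, 0, 0, 0.03, -0.05, 0, -1, 0, 0, 0, 0.03, -0.05, 0, -1, 0, 0, 0, 0.03, -0.05, 0, -1, 0, 0, 0, 0.03, -0.05, 0, -1, 0, 0, 0, 0.03, -0.05, 0, -1, 0, 0, 0, 0.03, -0.05, 0, -1, 0, 0, 0, 0.03, -0.05, 0, -1]'

```text
clock: 1.6
eef_pos: [506.3, -103.6, 291.2]
tool_rot: [3.141, 0.0, 0.024]
force: [1.0, -0.7, -0.1]
width: 85.7
gripper_force: 0.0
```

Call:
carry_out --deltas '[0, 0, 0, 0.02, -0.026, 0, -1, 0, 0, 0, 0.02, -0.026, 0, -1, 0, 0, 0, 0, 0, 0, -1]'

```text
clock: 1.98
eef_pos: [545.4, -49.2, 290.7]
tool_rot: [-3.14, 0.0, 0.029]
force: [-0.6, -1.5, -0.0]
width: 85.3
gripper_force: 0.0
```

Run:
```python
from h import *
s=ctrl.read_state();print(s["eef_pos"]);c=ctrl.calibration("wrist");im=ctrl.get_image("wrist");cv2.imwrite("pics/w1.png",im[:,:,::-1])
p,_=cv2.projectPoints(np.array([[545.3,-50.4,205.8],[541,104.5,160]]),cv2.Rodrigues(np.array(c["R"]))[0],np.array(c["t"],float),c["mtx"],np.array(c["distortion"]));print(p)
```

```text
[545.44984288 -49.18235763 290.71593168]
[[[257.49954768 198.96868761]]

 [[101.40233817 185.14696616]]]
```

View pics/w1.png

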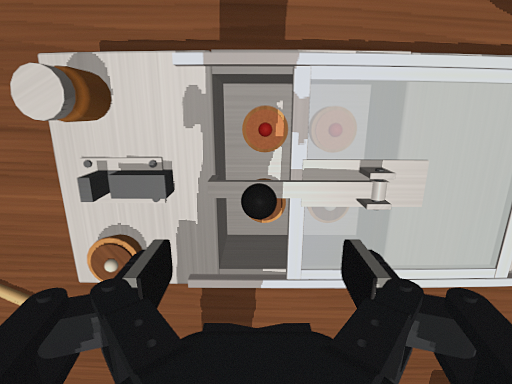

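Wrist view shows the knob at (259,202), close to the predicted (257,199). The fingers straddle it, and the crest block spans columns ~110–172 with the end wall at ~78–105. I'll refine these positions.

Run:
```python
from h import *
ct,cs,c=[ctrl.calibration(n) for n in("top","scene","wrist")]
W=cv2.imread("pics/w1.png");k,st=blob(W,230,175,290,225,45);print(k,st)
f=lambda x,y:(x/4.7+255-.4,y/4.7+140-.4); g=lambda x,y:(x/4.2+85-.4,(y-306)/4.2+180-.4)
print(tri([ray(ct,f(508,130)),ray(cs,g(283,400)),ray(c,k)]),plane(c,k,205.8))
gr=cv2.cvtColor(W,cv2.COLOR_BGR2GRAY)
for r in(176,183,190): print(r,gr[r,70:182].tolist())
for u in(110,168,173): print(u,plane(c,(u,183),160))
for u in(78,104): print(u,plane(c,(u,185),172))
print([plane(c,p,166) for p in((377,187),(212,186))])
```

```text
[258.47745902 200.9682377 ] [241 184  36  35 976]
(array([544.21708679, -51.39769322, 205.79117919]), [1.9796482353172482, 0.7793962470704233, 2.6931823713943968]) [542.49481703 -53.53617982 205.8       ]
176 [195, 199, 198, 195, 195, 198, 199, 202, 196, 172, 152, 121, 71, 37, 18, 17, 24, 31, 29, 37, 36, 35, 34, 35, 30, 32, 33, 30, 33, 34, 31, 36, 29, 29, 32, 29, 27, 47, 99, 108, 104, 106, 106, 106, 106, 107, 105, 106, 104, 105, 106, 108, 107, 106, 107, 106, 107, 106, 108, 108, 108, 107, 108, 107, 106, 107, 108, 108, 107, 108, 107, 106, 107, 105, 106, 108, 108, 108, 108, 108, 107, 108, 110, 108, 109, 107, 108, 109, 108, 109, 109, 109, 111, 111, 67, 31, 29, 32, 34, 34, 29, 24, 28, 190, 207, 204, 208, 206, 201, 199, 202, 205]
183 [192, 196, 198, 197, 196, 197, 205, 175, 113, 97, 100, 101, 100, 102, 101, 101, 101, 101, 106, 100, 39, 31, 31, 30, 31, 34, 30, 31, 30, 34, 32, 34, 35, 31, 33, 32, 34, 27, 47, 100, 107, 103, 103, 102, 103, 102, 104, 103, 102, 105, 104, 105, 103, 104, 103, 103, 102, 103, 104, 104, 104, 104, 105, 103, 104, 105, 105, 104, 103, 104, 105, 104, 105, 104, 104, 105, 1
[... 334 characters left out ...]
 31, 33, 31, 24, 46, 102, 106, 105, 104, 101, 103, 103, 103, 103, 103, 103, 104, 103, 103, 102, 103, 104, 104, 104, 104, 104, 105, 104, 103, 104, 105, 104, 105, 103, 103, 104, 103, 105, 105, 105, 105, 106, 105, 105, 105, 104, 104, 106, 105, 106, 106, 105, 105, 107, 106, 106, 106, 105, 107, 112, 80, 36, 32, 33, 33, 34, 30, 26, 5, 187, 207, 203, 207, 206, 200, 199, 201]
110 [542.74990957  93.1075074  160.        ]
168 [544.23958006  35.23518362 160.        ]
173 [544.36832886  30.2902546  160.        ]
78 [543.11142882 118.13165211 172.        ]
104 [543.75864071  92.82815492 172.        ]
[array([ 547.21899579, -168.25195082,  166.        ]), array([543.90421934,  -8.99801487, 166.        ])]
```

Call:
carry_out --deltas '[0, 0, 0, -0.001, 0.0025, 0.04, -1, 0, 0, 0, 0, 0, 0.04, -1, 0, 0, 0, 0, 0, 0.026, -1, 0, 0, 0, 0, 0, 0, -1, 0, 0, 0, 0, 0, 0, 0, 0, 0, 0, 0, 0, 0, 0.4, 0, 0, 0, 0, 0, 0, 1, 0, 0, 0, 0, 0, 0, 1, 0, 0, 0, 0, 0, 0, 1, 0, 0, 0, 0, 0, 0, 1]'

```text
clock: 3.28
eef_pos: [544.2, -54.3, 186.7]
tool_rot: [-3.141, -0.002, 0.025]
force: [-0.9, 0.6, 6.6]
width: 27.0
gripper_force: 58.5
```

Call:
carry_out --deltas '[0, 0, 0, 0, 0, 0, 0, 0, 0, 0, 0, 0, 0, 0, 0, 0, 0, 0, 0, 0.005, 0, 0, 0, 0, 0, 0, 0, 0.2, 0, 0, 0, 0, 0, 0, 1, 0, 0, 0, 0, 0, 0, 1, 0, 0, 0, 0, 0, 0, 1, 0, 0, 0, 0, 0, 0, 1]'

```text
clock: 4.28
eef_pos: [543.2, -54.8, 180.2]
tool_rot: [-3.141, 0.001, 0.024]
force: [-1.7, 0.6, -0.9]
width: 27.3
gripper_force: 58.9
```

Call:
carry_out --deltas '[0, 0, 0, 0, 0.002, -0.005, 1, 0, 0, 0, 0, 0.002, -0.005, 1, 0, 0, 0, 0, 0.0025, -0.005, 1, 0, 0, 0, 0, 0.0025, -0.005, 1, 0, 0, 0, 0, 0, 0, 1]'

```text
clock: 4.9
eef_pos: [543.5, -64.6, 201.3]
tool_rot: [3.141, 0.0, 0.024]
force: [-3.5, 2.7, 1.9]
width: 26.9
gripper_force: 59.9
```

Run:
```python
from h import *
im=ctrl.get_image("scene")[:,:,::-1];cv2.imwrite("pics/s2.png",cv2.resize(im[150:280,60:290],None,fx=3.4,fy=3.4,interpolation=cv2.INTER_CUBIC))
```

```text
(no output)
```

View pics/s2.png

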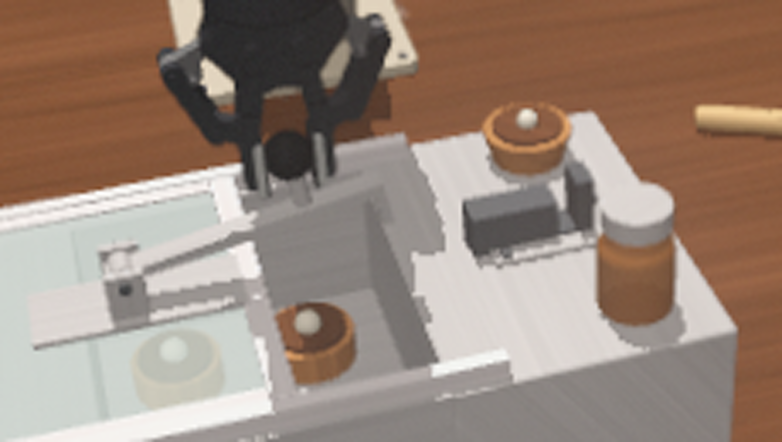

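The bar is lifted (q≈0.19) and the ball is held between both fingers. Tooth clearance over the crest is ≈10 mm. I'll carry it to mid-crest, staying short of the notch.

Call:
carry_out --deltas '[0, 0, 0, 0, -0.005, 0, 1, 0, 0, 0, 0, -0.01, 0, 1, 0, 0, 0, 0, -0.01, 0, 1, 0, 0, 0, 0, -0.01, 0, 1, 0, 0, 0, 0, -0.01, 0, 1, 0, 0, 0, 0, -0.01, 0, 1, 0, 0, 0, 0, -0.01, 0, 1, 0, 0, 0, 0, -0.01, 0, 1, 0, 0, 0, 0, -0.01, 0, 1, 0, 0, 0, 0, -0.005, 0, 1, 0, 0, 0, 0, 0, 0, 1]'

```text
clock: 6.32
eef_pos: [541.0, 27.9, 200.4]
tool_rot: [-3.14, 0.001, 0.026]
force: [-6.0, 0.2, 2.7]
width: 27.4
gripper_force: 60.2
```

Call:
carry_out --deltas '[0, 0, 0, -0.001, -0.001, 0.0015, 1, 0, 0, 0, -0.001, -0.001, 0.0015, 1, 0, 0, 0, 0, -0.001, 0.0015, 1, 0, 0, 0, 0, 0, 0, 1]'

```text
clock: 6.82
eef_pos: [541.1, 29.4, 197.2]
tool_rot: [-3.141, -0.004, 0.025]
force: [-3.7, 0.2, 8.8]
width: 27.1
gripper_force: 60.7
```

Call:
carry_out --deltas '[0, 0, 0, 0, 0, 0, 0.15, 0, 0, 0, 0, 0, 0, 0.15, 0, 0, 0, 0, 0, 0, 0.15]'

```text
clock: 7.2
eef_pos: [540.0, 29.3, 195.7]
tool_rot: [-3.141, -0.001, 0.024]
force: [0.0, -0.3, 0.2]
width: 36.0
gripper_force: 0.0
```

Run:
```python
from h import *
im=ctrl.get_image("scene")[:,:,::-1];cv2.imwrite("pics/s3.png",cv2.resize(im[150:280,60:290],None,fx=3.4,fy=3.4,interpolation=cv2.INTER_CUBIC))
```

```text
(no output)
```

View pics/s3.png

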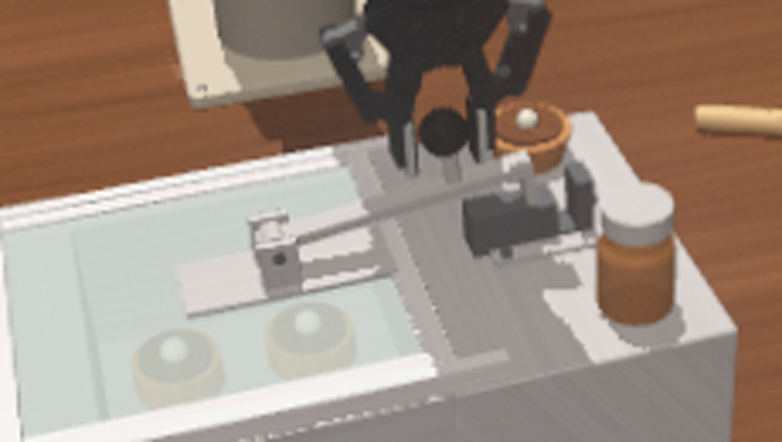

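The tooth rests on the crest with the ball caged loosely. I'll widen the cage a little and creep +y, so the tooth can drop by its own weight.

Call:
carry_out --deltas '[0, 0, 0, 0, -0.002, 0, -0.03, 0, 0, 0, 0, -0.002, 0, -0.03, 0, 0, 0, 0, -0.002, 0, -0.03, 0, 0, 0, 0, -0.002, 0, -0.03, 0, 0, 0, 0, -0.0015, 0, -0.03, 0, 0, 0, 0, -0.0015, 0, -0.03, 0, 0, 0, 0, -0.0015, 0, -0.03, 0, 0, 0, 0, -0.0015, 0, -0.03, 0, 0, 0, 0, -0.0015, 0, -0.03, 0, 0, 0, 0, -0.0015, 0, -0.03]'

```text
clock: 8.5
eef_pos: [539.1, 46.1, 195.8]
tool_rot: [3.142, 0.0, 0.024]
force: [-0.6, -4.7, 0.1]
width: 44.0
gripper_force: 2.3
```

Call:
carry_out --deltas '[0, 0, 0, 0, -0.001, 0, -0.03, 0, 0, 0, 0, -0.001, 0, -0.03, 0, 0, 0, 0, -0.001, 0, -0.03, 0, 0, 0, 0, -0.001, 0, -0.03, 0, 0, 0, 0, -0.001, 0, -0.03]'

```text
clock: 9.12
eef_pos: [539.0, 51.1, 195.8]
tool_rot: [3.142, 0.0, 0.024]
force: [0.3, -3.7, -1.5]
width: 44.1
gripper_force: 2.3
```

Call:
carry_out --deltas '[0, 0, 0, 0, -0.001, 0, -0.03, 0, 0, 0, 0, -0.001, 0, -0.03, 0, 0, 0, 0, 0, 0, -0.03]'

```text
clock: 9.5
eef_pos: [538.9, 53.3, 195.8]
tool_rot: [-3.141, 0.0, 0.024]
force: [0.5, -3.1, -1.1]
width: 44.3
gripper_force: 2.0
```

Call:
carry_out --deltas '[0, 0, 0, 0, -0.001, 0, -0.03, 0, 0, 0, 0, -0.001, 0, -0.03, 0, 0, 0, 0, 0, 0, -0.03]'

```text
clock: 9.88
eef_pos: [538.8, 56.5, 195.8]
tool_rot: [-3.14, -0.0, 0.025]
force: [0.3, -0.6, 0.0]
width: 43.9
gripper_force: 0.4
```

The contact force vanished, which suggests the tooth dropped. I'll check.

Run:
```python
from h import *
s=ctrl.read_state();print(s["force"],s["eef_pos"])
im=ctrl.get_image("scene")[:,:,::-1];cv2.imwrite("pics/s4.png",cv2.resize(im[150:280,60:290],None,fx=3.4,fy=3.4,interpolation=cv2.INTER_CUBIC))
```

```text
[ 0.27986398 -0.6414996   0.00649172] [538.82001997  56.46733435 195.7868151 ]
```

View pics/s4.png

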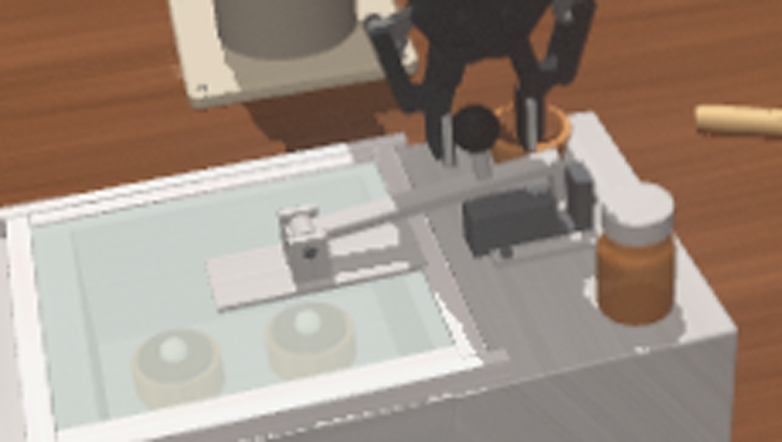

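Knob ~(477,128) in the crop. The bar slope is lower than on the crest but not level, so the tooth has only just entered the notch or is still falling. I'll nudge a millimetre and wait.

Call:
carry_out --deltas '[0, 0, 0, 0, -0.001, 0, -0.03, 0, 0, 0, 0, 0, 0, -0.03, 0, 0, 0, 0, 0, 0, -0.03]'

```text
clock: 10.3
eef_pos: [538.9, 56.6, 195.9]
tool_rot: [-3.141, -0.0, 0.025]
force: [0.0, 0.2, 0.9]
width: 44.2
gripper_force: 0.0
```

Run:
```python
from h import *
s=ctrl.read_state();print(s["force"],s["eef_pos"])
im=ctrl.get_image("scene")[:,:,::-1]; c=ctrl.calibration("scene")
k,st=blob(im,190,175,208,198,45);print(k,st)
cv2.imwrite("pics/s5.png",cv2.resize(im[150:280,60:290],None,fx=3.4,fy=3.4,interpolation=cv2.INTER_CUBIC))
def pr(p): return cv2.projectPoints(np.array([p],float),cv2.Rodrigues(np.array(c["R"]))[0],np.array(c["t"],float),c["mtx"],np.array(c["distortion"]))[0].ravel()
for q in(0,.05,.1,.13):
    # pivot->tip top (164,4), pivot end (20,4)
    P=lambda a,b:[541,-65+a*np.cos(q)-b*np.sin(q),166+a*np.sin(q)+b*np.cos(q)]
    a,b,k=pr(P(20,4)),pr(P(160,4)),pr(P(115,40));d=b-a;print(q,"slope",d[1]/d[0],"knob-bar20",k-a)
```

```text
[0.04137025 0.24123733 0.86651844] [538.93660506  56.56092221 195.91803219]Traceback (most recent call last):
  File "<stdin>", line 4, in <module>
  File "h.py", line 13, in blob
    i=1+np.argmax(st[1:,4]);return ce[i]+[x0,y0],st[i]+[x0,y0,0,0,0]
        ~~~~~~~~~^^^^^^^^^^
    return _wrapfunc(a, 'argmax', axis=axis, out=out, **kwds)
    return bound(*args, **kwds)
ValueError: attempt to get argmax of an empty sequence
```

Run:
```python
from h import *
im=ctrl.get_image("scene")[:,:,::-1]; c=ctrl.calibration("scene")
cv2.imwrite("pics/s5.png",cv2.resize(im[150:280,60:290],None,fx=3.4,fy=3.4,interpolation=cv2.INTER_CUBIC))
def pr(p): return cv2.projectPoints(np.array([p],float),cv2.Rodrigues(np.array(c["R"]))[0],np.array(c["t"],float),c["mtx"],np.array(c["distortion"]))[0].ravel()
for q in(0,.05,.1,.13):
    P=lambda a,b:[541,-60+a*np.cos(q)-b*np.sin(q),166+a*np.sin(q)+b*np.cos(q)]
    a,b,k=[(pr(P(*x))-[60,150])*3.4 for x in((20,4),(160,4),(115,40))];d=b-a;print(q,"slope",d[1]/d[0],"knob",k,"bar20",a)
```

```text
0 slope -0.1822041300159958 knob [483.70880584 142.54455087] bar20 [334.81716037 218.63682313]
0.05 slope -0.22412441921217452 knob [479.93730811 135.27341251] bar20 [334.30751956 217.3732505 ]
0.1 slope -0.2666785114960035 knob [475.69500133 128.1867911 ] bar20 [333.71914582 216.13937855]
0.13 slope -0.2926114110180584 knob [472.92592261 124.03170352] bar20 [333.3288736  215.41461764]
```

View pics/s5.png

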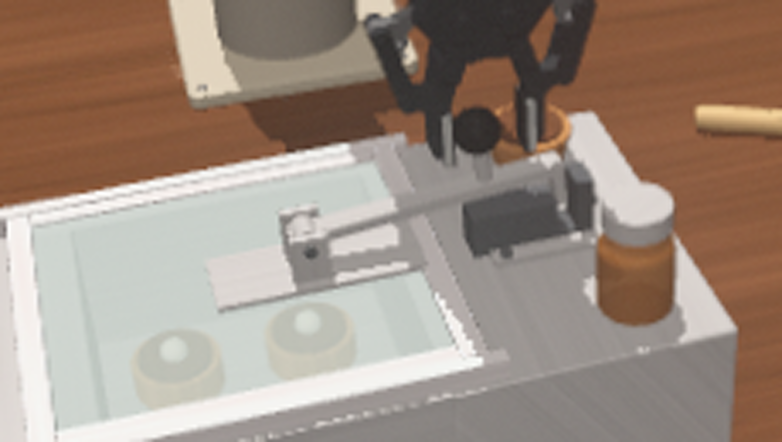

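The bar is at q≈0.09: the tooth has started into the notch and is hung on the crest's edge, with the finger no longer touching. I'll creep on.

Call:
carry_out --deltas '[0, 0, 0, 0, -0.001, 0, -0.03, 0, 0, 0, 0, -0.001, 0, -0.03, 0, 0, 0, 0, 0, 0, -0.03]'

```text
clock: 10.78
eef_pos: [538.7, 58.1, 195.8]
tool_rot: [3.142, 0.0, 0.024]
force: [-0.2, -0.6, 0.7]
width: 44.0
gripper_force: 0.1
```

Call:
carry_out --deltas '[0, 0, 0, 0, -0.001, 0, -0.03, 0, 0, 0, 0, -0.001, 0, -0.03, 0, 0, 0, 0, 0, 0, -0.03]'

```text
clock: 11.15
eef_pos: [538.8, 60.3, 195.8]
tool_rot: [-3.141, -0.0, 0.024]
force: [-0.5, 0.4, -0.2]
width: 44.0
gripper_force: 0.1
```

```bash
cat >> h.py <<'E'
def knob():
    im=ctrl.get_image("scene"); c=ctrl.calibration("scene"); cv2.imwrite("pics/k.png",im[:,:,::-1])
    for th in(60,75,90):
        m=(im[178:202,192:214].max(2)<th).astype(np.uint8);m=cv2.morphologyEx(m,cv2.MORPH_OPEN,np.ones((3,3),np.uint8))
        n,l,st,ce=cv2.connectedComponentsWithStats(m)
        print(th,[(st[i,:].tolist(),(ce[i]+[192,178]).round(1).tolist()) for i in range(1,n)])
    def pr(p): return cv2.projectPoints(np.array([p],float),cv2.Rodrigues(np.array(c["R"]))[0],np.array(c["t"],float),c["mtx"],np.array(c["distortion"]))[0].ravel()
    for y in(50,60):
        print(y,[(z,pr((541,y,z)).round(1).tolist()) for z in(206,216,221)])
E
python3 - <<'E'
from h import *
knob()
E
```

```text
60 [([0, 0, 2, 5, 10], [192.5, 180.0]), ([3, 6, 14, 13, 142], [201.2, 189.7])]
75 [([0, 0, 3, 5, 13], [192.8, 179.8]), ([3, 6, 14, 13, 151], [201.4, 189.7])]
90 [([0, 0, 3, 5, 15], [193.0, 180.0]), ([3, 5, 14, 14, 164], [201.4, 189.7])]
50 [(206, [199.9, 192.3]), (216, [199.7, 188.3]), (221, [199.6, 186.2])]
60 [(206, [204.6, 191.5]), (216, [204.4, 187.4]), (221, [204.4, 185.4])]
```

The knob is now at z≈211 (q≈0.05), so the tooth is sliding down into the notch as it advances. I'll continue.

Call:
carry_out --deltas '[0, 0, 0, 0, -0.001, 0, -0.03, 0, 0, 0, 0, -0.001, 0, -0.03, 0, 0, 0, 0, 0, 0, -0.03]'

```text
clock: 11.58
eef_pos: [538.8, 62.3, 195.9]
tool_rot: [-3.141, -0.0, 0.024]
force: [-0.2, 0.5, 0.4]
width: 44.4
gripper_force: 0.0
```

Run:
```python
from h import *
knob()
```

```text
60 [([0, 0, 3, 5, 14], [192.9, 179.9]), ([4, 8, 13, 12, 133], [202.3, 191.4])]
75 [([0, 0, 4, 5, 17], [193.2, 179.8]), ([4, 7, 14, 13, 153], [202.3, 191.1])]
90 [([0, 0, 4, 6, 20], [193.2, 180.2]), ([4, 7, 14, 14, 163], [202.5, 191.1])]
50 [(206, [199.9, 192.3]), (216, [199.7, 188.3]), (221, [199.6, 186.2])]
60 [(206, [204.6, 191.5]), (216, [204.4, 187.4]), (221, [204.4, 185.4])]
```

Call:
carry_out --deltas '[0, 0, 0, 0, -0.001, 0, -0.03, 0, 0, 0, 0, 0, 0, -0.03, 0, 0, 0, 0, 0, 0, -0.03]'

```text
clock: 12.0
eef_pos: [538.7, 63.1, 195.8]
tool_rot: [-3.142, -0.0, 0.024]
force: [0.8, -0.3, 0.5]
width: 44.2
gripper_force: 0.0
```

Run:
```python
from h import *
knob()
```

```text
60 [([0, 0, 3, 5, 15], [193.0, 180.0]), ([5, 8, 13, 13, 136], [202.7, 191.9])]
75 [([0, 0, 4, 5, 19], [193.4, 179.9]), ([5, 8, 13, 13, 148], [202.8, 191.8])]
90 [([0, 0, 4, 6, 22], [193.4, 180.3]), ([4, 8, 15, 13, 159], [202.9, 191.8]), ([0, 11, 2, 7, 14], [192.5, 192.0])]
50 [(206, [199.9, 192.3]), (216, [199.7, 188.3]), (221, [199.6, 186.2])]
60 [(206, [204.6, 191.5]), (216, [204.4, 187.4]), (221, [204.4, 185.4])]
```

Call:
carry_out --deltas '[0, 0, 0, 0, -0.001, 0, -0.03, 0, 0, 0, 0, -0.001, 0, -0.03, 0, 0, 0, 0, 0, 0, -0.03]'

```text
clock: 12.42
eef_pos: [538.7, 64.6, 195.8]
tool_rot: [3.141, -0.0, 0.024]
force: [0.4, -2.7, -0.3]
width: 44.0
gripper_force: 1.2
```

Run:
```python
from h import *
knob()
```

```text
60 [([0, 0, 4, 5, 19], [193.4, 179.9]), ([6, 8, 12, 13, 130], [203.5, 191.8])]
75 [([0, 0, 5, 18, 48], [193.1, 184.8]), ([5, 8, 14, 13, 150], [203.3, 191.7])]
90 [([0, 0, 5, 18, 50], [193.1, 184.7]), ([5, 7, 14, 14, 164], [203.5, 191.6])]
50 [(206, [199.9, 192.3]), (216, [199.7, 188.3]), (221, [199.6, 186.2])]
60 [(206, [204.6, 191.5]), (216, [204.4, 187.4]), (221, [204.4, 185.4])]
```

The bar is level at z 206 and the lid drags freely at 2.7 N, so the tooth is down. I'll let go and rise.

Call:
carry_out --deltas '[0, 0, 0, 0, 0.003, 0, -0.3, 0, 0, 0, 0, 0, 0, -1, 0, 0, 0, 0, 0, 0, -1, 0, 0, 0, 0, 0, 0, -1, 0, 0, 0, 0, 0, -0.015, -1, 0, 0, 0, 0, 0, -0.04, -1, 0, 0, 0, 0, 0, -0.05, -1, 0, 0, 0, 0, 0, -0.03, -1, 0, 0, 0, 0, 0, 0, -1]'

```text
clock: 13.6
eef_pos: [540.4, 62.3, 334.5]
tool_rot: [-3.141, -0.007, 0.024]
force: [-0.4, 0.6, 0.3]
width: 85.5
gripper_force: 0.0
```

Run:
```python
from h import *
a=ctrl.get_image("scene")[150:280,60:290,::-1];b=ctrl.get_image("wrist")[:,:,::-1]
a=cv2.resize(a,None,fx=1.74,fy=1.74,interpolation=cv2.INTER_CUBIC);b=cv2.resize(b,(400,300))
cv2.imwrite("pics/fin.png",np.hstack([cv2.copyMakeBorder(a[:300],0,300-a[:300].shape[0],0,0,cv2.BORDER_CONSTANT)[:,:400],b]));knob()
```

```text
60 [([12, 8, 6, 7, 30], [206.2, 189.1]), ([5, 13, 12, 8, 62], [202.1, 194.5])]
75 [([5, 8, 13, 13, 141], [203.3, 191.9])]
90 [([5, 7, 14, 14, 157], [203.4, 191.7])]
50 [(206, [199.9, 192.3]), (216, [199.7, 188.3]), (221, [199.6, 186.2])]
60 [(206, [204.6, 191.5]), (216, [204.4, 187.4]), (221, [204.4, 185.4])]
```

View pics/fin.png

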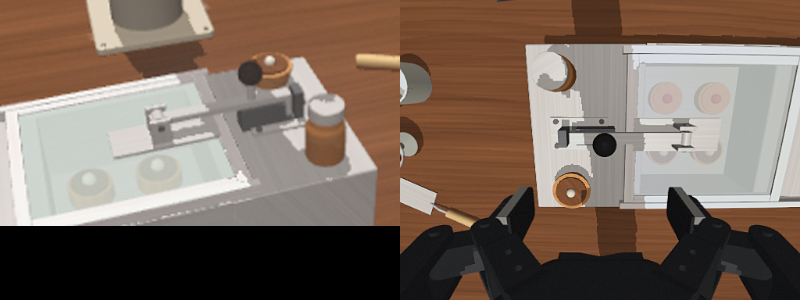

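The lid is shut. The bar lies level with its tooth between the crest block and the end wall (knob at crop ~(250,73)), the jar and tartlet are where they were, and the gripper is clear. I'll hand it in.

```bash
python3 -c "
from cell import ctrl
print(ctrl.finish_job())"
```

```text
the job is handed in; nothing more can be done
None
```

The lid is shut and latched, with the tooth in the keeper's notch and the bar level in the final pictures. The knob is released, the gripper is clear, the neighbouring items look unmoved, and the job was handed in at about 14 s (no verdict came back).

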